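Weigh out three mixing balls from the tipping cup

TASK

With the bowl on it still empty, zero the bench scale with a light press on its blue key. Then pick up the orange cup and tip it gradually, lip close above the bowl, until exactly three of its five steel mixing balls have dropped into the bowl, and stand the cup upright back on the green mat with the other two still in it. Do not finger the balls, let none fall beside the bowl or from high up, and leave the bowl and the other things on the bench where they are.

Things in the scene. Friction and masses are not known exactly. Their poses are not given: they have to be found in the camera images.
- bench_scale: White bench scale, fixed, 235 x 170 mm. Origin on the bench under the centre of its square steel platform (150 mm, top 40 mm above the bench). Its console (top 30 mm above the bench) reaches from 75 to 157 mm along the scale's -x, roughly towards the robot, with a dark display on the +y side and one blue zero key on the -y side.
- zero_key_top (a point): Centre of the top of the scale's blue zero key: a flat membrane key, 40 mm (scale x) by 44 mm (scale y), 34.5 mm above the bench, at (-120, -40) mm from the origin in the scale's frame. Works with a light press straight down of 3 to 4 N; a push over 30 N would damage the scale.
- zero_key (a joint): Travel of the zero key in m: 0 free, 0.002 fully down. Plain spring, 2 N per mm, so 4 N takes it fully down; it registers beyond 0.0014 and springs back.
- bowl: White round bowl standing loose and empty on the middle of the scale's platform, 0.3 kg. Rim 148 mm across outside, 45 mm high, wall 4 mm. Origin at the centre of its underside, z up.
- mat: Flat green mat fixed to the bench, 230 mm (its x) by 120 mm (its y), 3 mm thick. Origin under its centre on the bench. The tipping cup starts on it, and belongs on it.
- tipping_cup: Orange dosing cup, loose, 0.15 to 0.31 kg empty: a straight open channel 206 mm long (its x), 46 mm wide outside (38 inside), side walls 38 mm high along its whole length. Its -x end (starts roughly towards the robot) is the open lip, its +x end is closed. Flat underside; origin on it at the middle, z up. Grip it from above across the side walls at the middle (dark rubber patches there).
- cup_lip (a point): Middle of the edge of the cup's pouring lip, at (-103, 0, 13) mm in the cup's frame. Each ball lies in its own floor pocket, 37 mm apart. Lowering the lip about the cup's y axis lets them roll out one by one, lip end first: the first at 12 to 20 degrees, the next ones some 5 to 10 degrees later each (the last two almost together), taking up to 1 s to roll out; tilting back keeps the rest in.
- ball_1: Polished steel mixing ball, 32 mm across, 120 g (1.18 N); origin at its centre. It starts in the tipping cup as number 1 of 5 counted from the pouring lip; all five look alike.
- ball_2: Polished steel mixing ball, 32 mm across, 120 g (1.18 N); origin at its centre. It starts in the tipping cup as number 2 of 5 counted from the pouring lip; all five look alike.
- ball_3: Polished steel mixing ball, 32 mm across, 120 g (1.18 N); origin at its centre. It starts in the tipping cup as number 3 of 5 counted from the pouring lip; all five look alike.
- ball_4: Polished steel mixing ball, 32 mm across, 120 g (1.18 N); origin at its centre. It starts in the tipping cup as number 4 of 5 counted from the pouring lip; all five look alike.
- ball_5: Polished steel mixing ball, 32 mm across, 120 g (1.18 N); origin at its centre. It starts in the tipping cup as number 5 of 5 counted from the pouring lip; all five look alike.
- timer: White kitchen-style timer, 64 x 70 x 21 mm, loose bystander. Origin at its underside's centre.
- tape_roll: Roll of tan tape lying flat, 98 mm across, 48 mm high, loose bystander. Origin at its underside's centre.
- snips: Orange-handled snips lying flat, 159 mm long, loose bystander. Origin at its underside's centre.
- lidded_tub: White lidded tub with a green band, 72 mm across, 64 mm high, loose bystander. Origin at its underside's centre.
Not all that is in view belongs to the job. Of the things that look like the tipping_cup, the larger one is meant.

How it is judged:
On the way, in this order (a step that is already met when the one before it is completed fails the run):
1. the zero key is pressed (more than 1.4 mm, about 3 N) while all five balls are still in the cup (value of joint zero_key above 0.0014 m and distance between each of ball_1, ball_2, ball_3, ball_4, ball_5 and tipping_cup below 0.105 m), for 0.1 s.
2. exactly three balls lie in the bowl, the other two still in the cup (horizontal distance between each of ball_1, ball_2, ball_3 and bowl below 0.062 m and z of ball_1 in the frame of bowl between 0.01 and 0.06 m and z of ball_2 in the frame of bowl between 0.01 and 0.06 m and z of ball_3 in the frame of bowl between 0.01 and 0.06 m and distance between each of ball_4, ball_5 and tipping_cup below 0.13 m), for 0.2 s.
At the end, for the whole second after the job is handed in: Three balls rest in the upright bowl (within 62 mm of its axis, 10 to 60 mm above its underside); the cup stands upright (0.12 rad) at rest on the mat, within 50 mm of its centre, the other two balls lying in it (within 100 mm of its origin); all let go and still (horizontal distance between each of ball_1, ball_2, ball_3 and bowl below 0.062 m and z of ball_1 in the frame of bowl between 0.01 and 0.06 m and z of ball_2 in the frame of bowl between 0.01 and 0.06 m and z of ball_3 in the frame of bowl between 0.01 and 0.06 m and distance between each of ball_4, ball_5 and tipping_cup below 0.1 m and angle between each of tipping_cup, bowl's own z axis and vertical below 0.12 rad and z of tipping_cup in the frame of mat below 0.008 m and horizontal distance between tipping_cup and mat below 0.05 m and linear speed of tipping_cup below 0.02 m/s and linear speed of each of ball_1, ball_2, ball_3, ball_4, ball_5 below 0.05 m/s); the robot touches nothing.
It fails at once if the fourth or fifth ball leaves the cup, or a ball falls onto the bench or the mat (distance between any of ball_4, ball_5 and tipping_cup above 0.14 m or height (world z) of any of ball_1, ball_2, ball_3, ball_4, ball_5 below 0.022 m).
It fails at once if a ball drops from more than about 16 cm (faster than 1.8 m/s) (linear speed of any of ball_1, ball_2, ball_3, ball_4, ball_5 above 1.8 m/s).
It fails at once if the fingers handle a ball (more than 1 N) (contact force between the fingers and ball_1 above 1 N or contact force between the fingers and ball_2 above 1 N or contact force between the fingers and ball_3 above 1 N or contact force between the fingers and ball_4 above 1 N or contact force between the fingers and ball_5 above 1 N).
It fails at once if the scale or its key is pushed with more than 30 N (contact force between the fingers and bench_scale above 30 N).
It fails at once if the bowl is tipped (0.35 rad), or the bowl, timer, tape roll, snips or tub is moved more than 30 mm (angle between bowl's own z axis and vertical above 0.35 rad or distance of any of bowl, timer, tape_roll, snips, lidded_tub from where it was at the start of the episode above 0.03 m).
It also fails if it takes over 72 s, if anything falls off the work surface, if the arm or the gripper's body presses on something with over 40 N, if the wrist force passes 120 N, or if a joint passes its speed limit or range.

ROBOT

A 6-joint arm with a two-finger parallel gripper is mounted at the origin on a cart in front of the work surface, level with it; the furniture and walls round the work are solid. World frame = base frame: x ahead of the robot, y to its left, z up, the work surface at z = 0. Lengths are in m, angles in rad, forces in N, time in s.
With the tool pointing down it reaches from about 0.35 to 0.85 m from the base axis. Payload 8.1 kg.
Tool frame: the origin (TCP) lies on the centre line of the jaws, within the pads' length; the fingertips stand 17 mm ahead of it and the grasp point (between the pads) lies 2 mm behind it; z points along the fingers, y is the line along which they close (so a half turn about z gives the same grasp; the last joint's range is limited). The gripper opens to 93 mm and grips with 3 to 60 N. Pads are 15 mm wide; open, the fingers measure 128 mm over their backs; the gripper's body (75 mm by 188 mm) begins 65 mm behind the grasp point.
Start: joints at [1.09, 0.13, 1.488, -0, 1.523, -0.085], TCP at [0.231, 0.554, 0.236] pointing down, gripper open.
Joint ranges: [-2.96, 2.96], [-0.89, 2.26], [0.02, 2.5], [-1.34, 4.48], [0, 2.73], [-2.66, 2.66]. Speed limits (rad/s): [2.39, 2.39, 2.79, 3.14, 3.14, 3.14].

INTERFACE

Orientations are given as a rotation vector (axis times angle).
In Python, from plant import robot, optics, close_job, models gives the robot as it stands.
- The arm moves only by the shell command python3 -m inch 'ROWS' [OPENING] [FORCE]. ROWS is a JSON object of lists of equal length, an entry for each row: "travel": the shift along the tool's x, y, z in m, a list of three; "spin": the turn about the tool's z in rad. In form: {"travel": [[x, y, z], ...], "spin": [spin, ...]}. A call has 1 to 10 rows; each row is the pose to reach, as a shift and turn from the pose commanded when the call began, along the tool's axes at that moment; what a row does not reach only later rows make up. A row lasts 1/12 s, in which the tool goes at most 41.7 mm and 7.16 degrees, less where a joint would pass 70% of its speed; a pose out of reach is approached as far as the arm can. A call with a gripper value outside its range is refused whole. OPENING is the closure, from 0 (fully open) to 1 (shut), set as the call begins (- or left out, the last holds). The fingers move at their own pace and stop on an object; FORCE is the grip in N (left out, the last holds). Time passes only in rows, so rows that repeat a pose let the fingers close. It gives the time, the measured TCP pose, the force, the opening and the grip force at its end, in the units of the state.
- robot.read_state(): the state, without advancing time (a new reading comes with each control period).
- optics.read_camera(name): name is "side" or "top" or "wrist"; returns (picture, depth): 400x640x3 uint8, red, green, blue; 400x640 float32, m along the optical axis (not along the pixel's ray), 0 where there is no reading.
- optics.camera_info(name): a dict with "camera_matrix" (3x3 intrinsics, pixels), "view" (4x4, takes a point from world to camera coordinates). Camera axes: x right, y down, z forward; pixel columns grow to the right and rows downward; lengths in m; the calibration is good to about 2 mm. A picture is of the moment at which its call begins: read the wrist's pose just before it. camera_info takes no time and is no camera call; for the wrist camera it gives the pose at the moment of the call.
- close_job(): hands the job in; it is judged then, once.
Trained networks look in the newest picture that a camera, given by its name, has taken for a name from the list of things; names that differ only in an ending like _2 or _b are one class to them, and where a whole thing is asked for, a point or a joint stands for the part that bears it (a point fixed in the world has none). Each returns a list of dicts, best first, with "p" (0 to 1); they miss things now and then, are a little off and sometimes report something else, mostly with a low value. They report only what shows in the picture. A call takes as long as a camera call. They do not tell look-alikes from the thing itself.
- models.look_for(camera, name): "centre" ([x, y, z] in m, in world coordinates, good to about 4 mm: the middle of the surface that is visible of it).
- models.masks_of(camera, name): "region" (400x640 bool, what is visible of it).
The state is a dict: "t": time; "q": joint angles; "dq": joint speeds; "joint_torque": joint torques, N m; "tool_pos": TCP position; "orientation": TCP orientation; "force": force on the tool from outside, world axes, zero at the start; "wrist_torque": the same for the moment, N m; "opening": finger opening in m; "gripper_force": force on a finger pad.
Only numpy, scipy, OpenCV 4.12 (cv2) and the standard library are available. Lean on these libraries where they do the work, as an engineer would, in place of code of your own. Each camera call takes 0.05 s, during which the arm holds its last target. There are 200 camera calls.

## Working session

There is one attempt and no reset: what is moved stays moved. The work goes in short steps, Python scripts to look and compute and a shell command to move; the robot and the scene stay as the last step left them, time stands still between calls to the robot, and variables do not carry over. Pictures are saved under pics/ and viewed, at most 10 in all, crops included, and the job is handed in when it is done.

```bash
ls; mkdir -p pics; cat > h.py <<'E'
import numpy as np, cv2
from plant import robot, optics, models
def snap(cam,name,crop=None,scale=1):
    p,d=optics.read_camera(cam)
    q=p if crop is None else p[crop[1]:crop[3],crop[0]:crop[2]]
    cv2.imwrite(f'pics/{name}.png',cv2.cvtColor(cv2.resize(q,None,fx=scale,fy=scale),cv2.COLOR_RGB2BGR))
    return p,d
def pix(cam,P):
    i=optics.camera_info(cam);c=i['view']@np.r_[P,1];u=np.array(i['camera_matrix'])@c[:3];return u[:2]/u[2]
def world(cam,d,mask=None):
    i=optics.camera_info(cam);K=np.array(i['camera_matrix']);V=np.linalg.inv(np.array(i['view']))
    v,u=np.nonzero((d>0) if mask is None else (mask&(d>0)));z=d[v,u]
    c=np.c_[(u-K[0,2])/K[0,0]*z,(v-K[1,2])/K[1,1]*z,z,np.ones_like(z)]
    return (c@V.T)[:,:3],u,v
E
python3 - <<'E'
from h import *
np.set_printoptions(precision=4,suppress=True)
snap('top','top0')
s=robot.read_state();print({k:np.round(v,4) for k,v in s.items()})
for n in ['tipping_cup','bench_scale','zero_key_top','bowl','mat','tape_roll','snips','timer','lidded_tub','ball_1']:
    for r in models.look_for('top',n): print(n,np.round(r['centre'],3),round(r['p'],2),pix('top',r['centre']).round())
snap('side','side0')
E
python3 -m inch --help | head -30
```

```text
pics
{'t': np.float64(0.05), 'q': array([ 1.0896,  0.1311,  1.4893, -0.    ,  1.523 , -0.0854]), 'dq': array([ 0.0006, -0.0003, -0.002 ,  0.0012, -0.0012, -0.0009]), 'joint_torque': array([  0.0009, -56.1768, -49.3496,   0.077 ,   0.0298,  -0.0001]), 'tool_pos': array([0.2311, 0.5531, 0.2346]), 'orientation': array([-0.6175, -3.0798,  0.0027]), 'force': array([ 0.7046,  0.0169, -0.1269]), 'wrist_torque': array([ 0.022 , -0.0238,  0.0107]), 'gripper_force': np.float64(0.0), 'opening': np.float64(0.093)}
tipping_cup [ 0.573 -0.208  0.026] 0.75 [343. 202.]
tipping_cup [ 0.41  -0.682  0.015] 0.6 [457. 273.]
tipping_cup [ 0.576 -0.236  0.003] 0.58 [349. 206.]
bench_scale [0.495 0.159 0.034] 0.9 [248. 194.]
zero_key_top [0.595 0.215 0.061] 0.66 [244. 166.]
zero_key_top [ 0.609 -0.199  0.037] 0.66 [343. 192.]
zero_key_top [0.476 0.13  0.036] 0.54 [253. 199.]
bowl [0.597 0.213 0.061] 0.72 [244. 166.]
bowl [ 0.493 -0.23   0.038] 0.7 [343. 219.]
mat [ 0.579 -0.239  0.004] 0.92 [350. 205.]
mat [0.474 0.129 0.033] 0.19 [253. 200.]
tape_roll [0.669 0.014 0.036] 0.79 [297. 168.]
snips [ 0.429 -0.426  0.012] 0.45 [389. 250.]
timer [0.485 0.006 0.023] 0.77 [284. 207.]
lidded_tub [0.487 0.408 0.063] 0.65 [188. 176.]
ball_1 [ 0.605 -0.199  0.037] 0.53 [343. 193.]
ball_1 [ 0.642 -0.19   0.04 ] 0.52 [343. 185.]
ball_1 [ 0.528 -0.22   0.045] 0.51 [343. 209.]
ball_1 [ 0.492 -0.231  0.037] 0.49 [343. 219.]invalid input: not JSON, or not a number
```

View pics/top0.png

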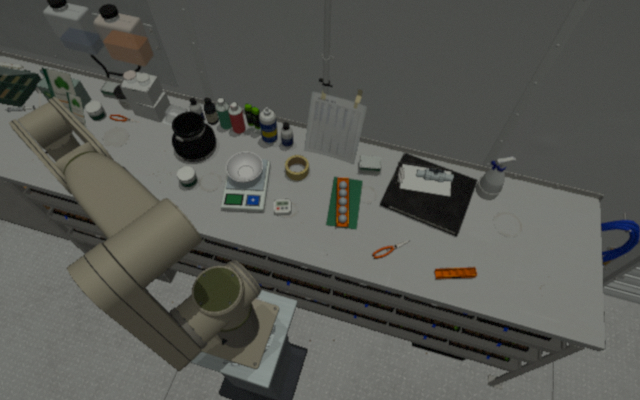

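View pics/side0.png

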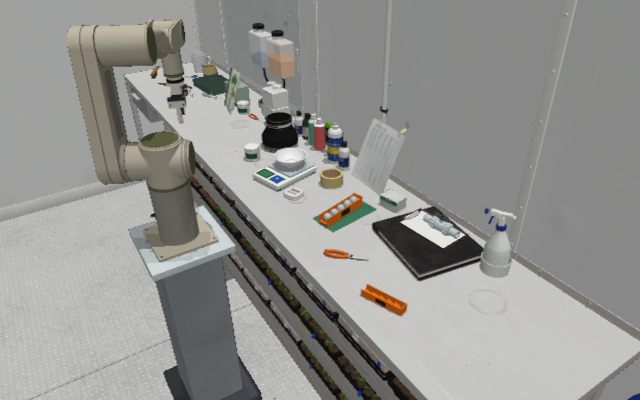

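Top view: the tipping cup holding five balls is on the green mat at (343,202). The only look-alike is the small empty orange cup at (457,273). The orange snips at (385,252) are unrelated. The bowl is at (244,166) on the scale, whose blue key is at (253,199). I choose the cup on the mat, since it is the larger one and has the balls.

```bash
cat >> h.py <<'E'
from scipy.spatial.transform import Rotation as R
np.set_printoptions(precision=4,suppress=True)
def plan(P,yaw=None):
    """travel (tool axes) from the present pose to TCP world P; spin to bring tool y to world yaw (mod pi)"""
    s=robot.read_state();M=R.from_rotvec(s['orientation']).as_matrix()
    print('t',round(float(s['t']),2),'tcp',s['tool_pos'],'zaxis',M[:,2],'yaxis',M[:,1],'q',s['q'])
    print('travel',M.T@(np.array(P)-s['tool_pos']))
    if yaw is not None:
        c=np.arctan2(M[1,1],M[0,1]); d=(yaw-c+np.pi/2)%np.pi-np.pi/2; print('spin(world %.3f) ->'%d, -d if M[2,2]<0 else d)
def blob(cam,name,x0,x1,y0,y1,f):
    p,d=optics.read_camera(cam);hsv=cv2.cvtColor(p,cv2.COLOR_RGB2HSV)
    W,u,v=world(cam,d,f(hsv));k=(W[:,0]>x0)&(W[:,0]<x1)&(W[:,1]>y0)&(W[:,1]<y1);W=W[k]
    r=cv2.minAreaRect(W[:,:2].astype(np.float32)*1000);print(name,len(W),'mean',W.mean(0),'z95',np.percentile(W[:,2],95),'rect',np.round(r[0],1),np.round(r[1],1),round(r[2],1));return W
blue=lambda h:(h[...,0]>95)&(h[...,0]<125)&(h[...,1]>120)
orange=lambda h:(h[...,0]<16)&(h[...,1]>150)&(h[...,2]>60)
green=lambda h:(h[...,0]>55)&(h[...,0]<90)&(h[...,1]>80)
E
python3 - <<'E'
from h import *
k=blob('top','key',.3,.6,.0,.3,blue).mean(0)
blob('top','cup',.4,.8,-.4,-.1,orange)
blob('top','mat',.4,.8,-.4,-.1,green)
plan([k[0],k[1],.2],None)
E
```

```text
key 97 mean [0.4651 0.1292 0.0204] z95 0.04046363117162759 rect [409.4 113.3] [111.2 167.3] 89.1
cup 281 mean [ 0.5686 -0.214   0.0264] z95 0.04607490525108182 rect [ 526.5 -242.8] [367.8 116.9] 38.5
mat 725 mean [ 0.5863 -0.2218  0.0051] z95 0.01124406102454913 rect [ 619.1 -261.6] [273.7 224.3] 8.8
t 0.75 tcp [0.2313 0.5536 0.2357] zaxis [-0.  0. -1.] yaxis [0.3856 0.9227 0.    ] q [ 1.0896  0.1304  1.4882  0.      1.523  -0.0854]
travel [-0.3793 -0.3014  0.0356]
```

```bash
python3 -m inch '{"travel":[[-0.38,-0.30,0],[-0.38,-0.30,0],[-0.38,-0.30,0],[-0.38,-0.30,0],[-0.38,-0.30,0],[-0.38,-0.30,0],[-0.38,-0.30,0],[-0.38,-0.30,0],[-0.38,-0.30,0],[-0.38,-0.30,0]],"spin":[0,0,0,0,0,0,0,0,0,0]}' 1 20
python3 -m inch '{"travel":[[-0.03,-0.024,0],[-0.07,-0.055,0],[-0.07,-0.055,0],[-0.07,-0.055,0]],"spin":[0,0,0,0]}'
python3 - <<'E'
from h import *
k=blob('wrist','key',.3,.6,.0,.3,blue).mean(0)
snap('wrist','w1')
W=blob('wrist','key',k[0]-.05,k[0]+.05,k[1]-.05,k[1]+.05,blue)
plan([W[:,0].mean(),W[:,1].mean(),.07])
E
```

```text
t: 1.58
tool_pos: [0.4341, 0.1874, 0.236]
orientation: [0.617, 3.08, 0.001]
force: [2.0, 0.6, 1.0]
opening: 0.0307
gripper_force: 0.0
t: 1.92
tool_pos: [0.4779, 0.1091, 0.2357]
orientation: [0.624, 3.079, -0.001]
force: [0.5, 0.8, -0.2]
opening: 0.0048
gripper_force: 0.0
key 1579 mean [0.472  0.1324 0.0345] z95 0.03573734652006819 rect [472.4 132.2] [39.7 43.8] 13.8
key 1572 mean [0.4726 0.1312 0.0346] z95 0.03586378842693469 rect [473.2 131. ] [39.8 43.8] 13.8
t 2.07 tcp [0.4764 0.1125 0.2356] zaxis [-0.0004  0.0006 -1.    ] yaxis [0.3853 0.9228 0.0004] q [ 0.1267 -0.1721  1.7866  0.0006  1.5275 -1.0486]
travel [0.0107 0.0156 0.1656]
```

View pics/w1.png

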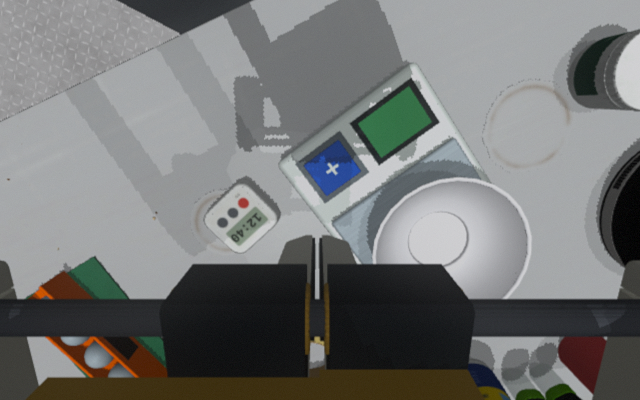

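```bash
python3 -m inch '{"travel":[[0.011,0.015,0.04],[0.011,0.015,0.08],[0.011,0.015,0.12],[0.011,0.015,0.15],[0.011,0.015,0.17],[0.011,0.015,0.18],[0.011,0.015,0.182],[0.011,0.015,0.182]],"spin":[0,0,0,0,0,0,0,0]}' 1 20
python3 -m inch '{"travel":[[0,0,0.001],[0,0,0.002],[0,0,0.002]],"spin":[0,0,0]}'
```

```text
t: 2.73
tool_pos: [0.4723, 0.1307, 0.054]
orientation: [-0.615, -3.081, -0.0]
force: [-0.5, -0.8, -0.1]
opening: 0.0005
gripper_force: 0.0
t: 2.98
tool_pos: [0.4737, 0.1299, 0.0531]
orientation: [0.617, 3.078, 0.001]
force: [0.6, -0.1, 0.4]
opening: 0.0003
gripper_force: 0.0
```

```bash
python3 -m inch '{"travel":[[0,0,0.001],[0,0,0.001]],"spin":[0,0]}'
python3 -m inch '{"travel":[[0,0,0.001],[0,0,0.001]],"spin":[0,0]}'
```

```text
t: 3.15
tool_pos: [0.4731, 0.1297, 0.0512]
orientation: [0.618, 3.079, 0.001]
force: [1.3, 0.9, 1.2]
opening: 0.0002
gripper_force: 0.5
t: 3.32
tool_pos: [0.4731, 0.1297, 0.05]
orientation: [0.618, 3.079, 0.001]
force: [-0.0, -0.1, 3.0]
opening: 0.0005
gripper_force: 1.6
```

```bash
python3 -m inch '{"travel":[[0,0,0.0007],[0,0,0.0007]],"spin":[0,0]}'
```

```text
t: 3.48
tool_pos: [0.4731, 0.1297, 0.0498]
orientation: [0.618, 3.079, 0.0]
force: [-0.4, -0.4, 7.7]
opening: 0.0007
gripper_force: 3.7
```

```bash
python3 -m inch '{"travel":[[0,0,0],[0,0,0],[0,0,-0.02],[0,0,-0.06],[0,0,-0.10],[0,0,-0.14],[0,0,-0.18],[0,0,-0.22],[0,0,-0.26],[0,0,-0.30]],"spin":[0,0,0,0,0,0,0,0,0,0]}' 0
python3 - <<'E'
from h import *
plan([.573,-.21,.30],np.pi/2)
snap('wrist','w2')
E
```

```text
t: 4.32
tool_pos: [0.4719, 0.1295, 0.3506]
orientation: [-0.618, -3.08, 0.0]
force: [0.1, 1.2, -1.3]
opening: 0.0623
gripper_force: 0.0
t 4.32 tcp [0.4719 0.1295 0.3506] zaxis [-0.0005 -0.0001 -1.    ] yaxis [ 0.3856  0.9227 -0.0003] q [ 0.163  -0.1883  1.5937 -0.      1.7368 -1.0119]
travel [-0.2242 -0.2743  0.0506]
spin(world 0.396) -> -0.3958960505151361
```

Wrist view: key at (330,167), timer (240,217), bowl (452,240), cup with balls (90,350) lower left. The key bottomed out at about 8 N, so step 1 is done. Next I look at the cup from close by.

```bash
python3 -m inch '{"travel":[[-0.30,-0.275,0],[-0.30,-0.275,0],[-0.30,-0.275,0],[-0.30,-0.275,0],[-0.30,-0.275,0],[-0.30,-0.275,0],[-0.30,-0.275,0],[-0.30,-0.275,0],[-0.30,-0.275,0],[-0.30,-0.275,0]],"spin":[0,0,0,0,0,0,0,0,0,0]}' 0
python3 - <<'E'
from h import *
snap('wrist','w3')
blob('wrist','cup',.42,.75,-.36,-.08,orange)
blob('wrist','mat',.42,.75,-.36,-.08,green)
plan([.573,-.21,.30])
E
```

```text
t: 5.2
tool_pos: [0.6436, -0.2429, 0.3473]
orientation: [-0.62, -3.078, 0.0]
force: [-0.5, 0.5, 0.1]
opening: 0.093
gripper_force: 0.0
cup 3529 mean [ 0.5728 -0.2035  0.0277] z95 0.04239404113146332 rect [ 574.  -202.4] [208.8  49.1] 14.7
mat 8536 mean [ 0.5886 -0.2162  0.0063] z95 0.00576957513698996 rect [ 590.1 -221.8] [228.2 139.4] 8.0
t 5.35 tcp [ 0.6431 -0.2421  0.3456] zaxis [-0.004   0.0017 -1.    ] yaxis [0.3885 0.9214 0.    ] q [-0.4346  0.3647  1.0177 -0.0001  1.7636 -1.6064]
travel [0.0768 0.0024 0.046 ]
```

View pics/w3.png

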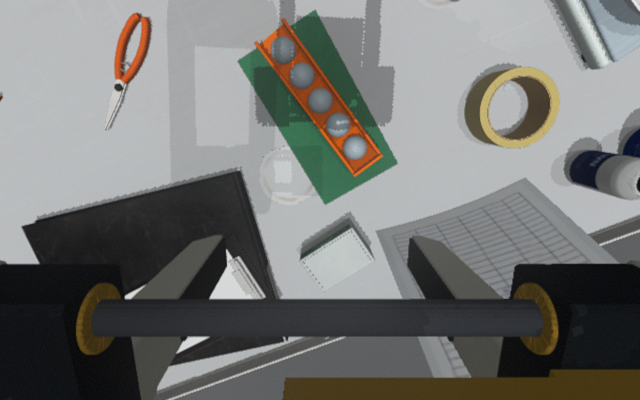

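Wrist view: tipping cup with five balls on the green mat, lip at (272,32) and closed end at (368,165). The snips are at (130,70) and the tape roll at (518,105). This close view confirms the choice: it is the large cup, yaw about 14.7°, centre (0.574, -0.202).

The moves give no tilt, so I'll try to get one at the reach limit behind the robot, in line with the cup's axis.

```bash
cat >> h.py <<'E'
def arc(az0,az1,r0,r1,n=10,sp=None):
    s=robot.read_state();M=R.from_rotvec(s['orientation']).as_matrix();p=s['tool_pos']
    for i in range(1,n+1):
        f=i/n;a=np.radians(az0+(az1-az0)*f);r=r0+(r1-r0)*f
        print(np.round(M.T@(np.array([r*np.cos(a),r*np.sin(a),p[2]])-p),2).tolist(),end=',')
    print()
E
python3 - <<'E'
from h import *
arc(-20.6,-50,.687,.5,8)
s=robot.read_state();M=R.from_rotvec(s['orientation']).as_matrix()
# later calls: frame as now turned so that radial dir same in the tool; compute for radius .5 arcs
import h
az=-50
c=np.degrees(np.arctan2(M[1,1],M[0,1]))-29.4   # yaw after first call
ya=np.radians(c);Y=np.array([np.cos(ya),np.sin(ya),0]);Z=np.array([0,0,-1.]);X=np.cross(Y,Z);T=np.c_[X,Y,Z]
for i in range(1,11):
    a=np.radians(az-4.6*i);p=.5*np.array([np.cos(a),np.sin(a),0])-.5*np.array([np.cos(np.radians(az)),np.sin(np.radians(az)),0])
    print(np.round(T.T@p,2).tolist(),end=',')
E
```

```text
[0.02, -0.04, 0.0],[0.05, -0.08, 0.0],[0.08, -0.12, 0.0],[0.11, -0.15, 0.0],[0.14, -0.18, 0.0],[0.17, -0.21, 0.0],[0.21, -0.24, 0.0],[0.24, -0.25, 0.0],
[0.0, -0.04, 0.0],[0.0, -0.08, 0.0],[0.01, -0.12, 0.0],[0.02, -0.16, 0.0],[0.03, -0.2, 0.0],[0.05, -0.23, 0.0],[0.07, -0.27, 0.0],[0.09, -0.3, 0.0],[0.11, -0.34, 0.0],[0.14, -0.37, 0.0],
```

```bash
python3 -m inch '{"travel":[[0.02,-0.04,0],[0.05,-0.08,0],[0.08,-0.12,0],[0.11,-0.15,0],[0.14,-0.18,0],[0.17,-0.21,0],[0.21,-0.24,0],[0.24,-0.25,0]],"spin":[0.064,0.128,0.192,0.256,0.32,0.384,0.448,0.513]}' 0
python3 -m inch '{"travel":[[0,-0.04,0],[0,-0.08,0],[0.01,-0.12,0],[0.02,-0.16,0],[0.03,-0.20,0],[0.05,-0.23,0],[0.07,-0.27,0],[0.09,-0.30,0],[0.11,-0.34,0],[0.14,-0.37,0]],"spin":[0.08,0.16,0.24,0.32,0.4,0.48,0.56,0.64,0.72,0.8]}'
python3 - <<'E'
from h import *
plan([-.484,-.127,.35],np.radians(-75.3))
E
```

```text
t: 6.02
tool_pos: [0.3426, -0.3754, 0.3487]
orientation: [1.382, 2.821, -0.0]
force: [-0.3, -0.4, 0.4]
opening: 0.0933
gripper_force: 0.0
t: 6.85
tool_pos: [-0.0308, -0.4931, 0.3488]
orientation: [2.371, 2.06, -0.001]
force: [0.7, -1.0, 0.0]
opening: 0.093
gripper_force: 0.0
t 6.85 tcp [-0.0308 -0.4931  0.3488] zaxis [ 0.0003 -0.001  -1.    ] yaxis [ 0.9902 -0.1399  0.0004] q [-1.7372 -0.1771  1.5871  0.0005  1.7307 -1.5968]
travel [ 0.2991 -0.5    -0.0017]
spin(world -1.174) -> 1.17385425393945
```

```bash
python3 -m inch '{"travel":[[0,-0.04,0],[0,-0.08,0],[0.01,-0.12,0],[0.02,-0.16,0],[0.03,-0.20,0],[0.05,-0.23,0],[0.07,-0.27,0],[0.09,-0.30,0],[0.11,-0.34,0],[0.14,-0.37,0]],"spin":[0.08,0.16,0.24,0.32,0.4,0.48,0.56,0.64,0.72,0.8]}'
python3 -m inch '{"travel":[[0,-0.04,0],[0,-0.08,0],[0.01,-0.12,0],[0.02,-0.16,0],[0.03,-0.2,0],[0.05,-0.22,0]],"spin":[0.07,0.14,0.21,0.28,0.34,0.374]}'
python3 - <<'E'
from h import *
plan([-.967*.6,-.2537*.6,.35],np.radians(-75.3))
plan([-.967*.85,-.2537*.85,.35],np.radians(-75.3))
E
```

```text
t: 7.68
tool_pos: [-0.3754, -0.306, 0.3488]
orientation: [2.986, 0.974, -0.001]
force: [-1.0, -0.8, 0.2]
opening: 0.0929
gripper_force: 0.0
t: 8.18
tool_pos: [-0.4594, -0.128, 0.3484]
orientation: [-3.086, -0.403, 0.003]
force: [-0.7, -1.3, 0.2]
opening: 0.093
gripper_force: 0.0
t 8.18 tcp [-0.4594 -0.128   0.3484] zaxis [-0.0058  0.0289 -0.9996] yaxis [ 0.2569 -0.966  -0.0294] q [-2.955  -0.2209  1.626  -0.0299  1.7361 -1.649 ]
travel [-0.1229 -0.0077 -0.0016]
spin(world -0.003) -> 0.0033289176128552533
t 8.18 tcp [-0.4594 -0.128   0.3484] zaxis [-0.0058  0.0289 -0.9996] yaxis [ 0.2569 -0.966  -0.0294] q [-2.955  -0.2209  1.626  -0.0299  1.7361 -1.649 ]
travel [-0.3728 -0.0085 -0.002 ]
spin(world -0.003) -> 0.0033289176128552533
```

```bash
python3 -m inch '{"travel":[[-0.04,-0.005,0],[-0.08,-0.01,0],[-0.12,-0.01,0],[-0.16,-0.01,0],[-0.20,-0.01,0],[-0.24,-0.01,0],[-0.28,-0.01,0],[-0.32,-0.01,0],[-0.36,-0.01,0],[-0.40,-0.01,0]],"spin":[0,0,0,0,0,0,0,0,0,0]}'
python3 - <<'E'
from h import *
plan([-.967*.9,-.2537*.9,.35],np.radians(-75.3))
E
```

```text
t: 9.02
tool_pos: [-0.7981, -0.2085, 0.3506]
orientation: [-3.087, -0.404, 0.006]
force: [-0.6, 0.9, 1.1]
opening: 0.093
gripper_force: 0.0
t 9.02 tcp [-0.7981 -0.2085  0.3506] zaxis [-0.0073  0.0272 -0.9996] yaxis [ 0.2575 -0.9659 -0.0282] q [-2.9358  0.9133  0.2416 -0.0308  1.9849 -1.6379]
travel [-0.0749  0.0006  0.0006]
spin(world -0.004) -> 0.00392607321560412
```

```bash
python3 -m inch '{"travel":[[-0.04,0,0],[-0.08,0,0],[-0.12,0,0],[-0.12,0,0],[-0.12,0,0]],"spin":[0,0,0,0,0]}'
python3 - <<'E'
from h import *
plan([-.967*.9,-.2537*.9,.35],np.radians(-75.3))
E
```

```text
t: 9.43
tool_pos: [-0.8377, -0.2177, 0.3211]
orientation: [-3.091, -0.405, 0.068]
force: [0.7, -0.3, 0.8]
opening: 0.0929
gripper_force: 0.0
t 9.43 tcp [-0.8377 -0.2177  0.3211] zaxis [-0.0461  0.0175 -0.9988] yaxis [ 0.2567 -0.9661 -0.0288] q [-2.9355  1.0856  0.0244 -0.0291  1.9898 -1.6373]
travel [-0.0353  0.0011 -0.0275]
spin(world -0.003) -> 0.0031177907521728887
```

```bash
python3 -m inch '{"travel":[[-0.4,0,-0.1],[-0.4,0,-0.1],[-0.4,0,-0.1],[-0.4,0,-0.1],[-0.4,0,-0.1]],"spin":[0,0,0,0,0]}'
python3 -m inch '{"travel":[[-0.4,0,-0.1],[-0.4,0,-0.1],[-0.4,0,-0.1],[-0.4,0,-0.1],[-0.4,0,-0.1]],"spin":[0,0,0,0,0]}'
python3 - <<'E'
from h import *
plan([-.967*.9,-.2537*.9,.35],np.radians(-75.3))
E
```

```text
t: 9.85
tool_pos: [-0.8568, -0.2223, 0.31]
orientation: [-3.094, -0.405, 0.13]
force: [-0.1, -0.5, 0.7]
opening: 0.0929
gripper_force: 0.0
t: 10.27
tool_pos: [-0.8727, -0.2269, 0.3036]
orientation: [-3.096, -0.406, 0.189]
force: [-0.0, 0.3, -0.8]
opening: 0.093
gripper_force: 0.0
t 10.27 tcp [-0.8727 -0.2269  0.3036] zaxis [-0.1212 -0.0021 -0.9926] yaxis [ 0.2558 -0.9663 -0.0292] q [-2.9349  1.1094  0.0233 -0.024   1.8894 -1.6335]
travel [-0.0035  0.0006 -0.0464]
spin(world -0.002) -> 0.0022089747458369224
```

```bash
python3 -m inch '{"travel":[[-0.4,0,-0.1],[-0.4,0,-0.1]],"spin":[0,0]}' | grep -E "t:|ori"
python3 -m inch '{"travel":[[-0.4,0,-0.1],[-0.4,0,-0.1]],"spin":[0,0]}'| grep -E "t:|ori"
python3 -m inch '{"travel":[[-0.4,0,-0.1]],"spin":[0]}'| grep -E "t:|ori"
python3 -m inch '{"travel":[[-0.4,0,-0.1]],"spin":[0]}'| grep -E "t:|ori|pos"
python3 -m inch '{"travel":[[-0.4,0,0]],"spin":[0]}'| grep -E "t:|ori|pos"
python3 -m inch '{"travel":[[-0.4,0,0]],"spin":[0]}'| grep -E "t:|ori|pos"
```

```text
t: 10.43
orientation: [-3.096, -0.407, 0.25]
t: 10.6
orientation: [-3.096, -0.407, 0.31]
t: 10.68
orientation: [-3.095, -0.408, 0.352]
t: 10.77
tool_pos: [-0.9139, -0.2392, 0.3259]
orientation: [3.086, 0.407, -0.401]
t: 10.85
tool_pos: [-0.9258, -0.2425, 0.3282]
orientation: [3.074, 0.407, -0.453]
t: 10.93
tool_pos: [-0.9372, -0.2456, 0.3266]
orientation: [3.064, 0.406, -0.497]
```

```bash
python3 -m inch '{"travel":[[-0.4,0,-0.05]],"spin":[0]}'| grep -E "t:|ori"
python3 -m inch '{"travel":[[-0.4,0,-0.05]],"spin":[0]}'| grep -E "t:|ori"
python3 -m inch '{"travel":[[-0.4,0,-0.05]],"spin":[0]}'| grep -E "t:|ori|pos"
python3 -m inch '{"travel":[[-0.4,0,-0.05]],"spin":[0]}'| grep -E "t:|ori|pos"
python3 -m inch '{"travel":[[0.03,0,0],[0.06,0,0]],"spin":[0,0]}'
python3 - <<'E'
from h import *
plan([-.967*.5,-.2537*.5,.35],np.radians(-75.3))
s=robot.read_state();M=R.from_rotvec(s['orientation']).as_matrix();z=M[:,2];print(np.degrees([np.arccos(-z[2]),np.arctan2(z[1],z[0])]))
E
```

```text
t: 11.02
orientation: [3.053, 0.405, -0.538]
t: 11.1
orientation: [3.041, 0.404, -0.584]
t: 11.18
tool_pos: [-0.9627, -0.2532, 0.3462]
orientation: [3.028, 0.403, -0.631]
t: 11.27
tool_pos: [-0.9704, -0.2556, 0.3559]
orientation: [3.014, 0.402, -0.677]
t: 11.43
tool_pos: [-0.9525, -0.25, 0.346]
orientation: [3.013, 0.402, -0.678]
force: [-0.8, -0.1, -0.5]
opening: 0.0932
gripper_force: 0.0
t 11.43 tcp [-0.9525 -0.25    0.346 ] zaxis [-0.4176 -0.0822 -0.9049] yaxis [ 0.2556 -0.9663 -0.0302] q [-2.935   0.8901  0.3494 -0.0053  1.4625 -1.6302]
travel [ 0.4373  0.0008 -0.2096]
spin(world -0.002) -> 0.002061044809695378
[  25.1901 -168.8667]
```

```bash
python3 - <<'E'
from h import *
s=robot.read_state();M=R.from_rotvec(s['orientation']).as_matrix();p=s['tool_pos'].copy()
for w in [(-.6,-.385,.35),(-.3,-.5,.35),(.12,-.55,.35),(.36,-.40,.33)]:
    print(w,(M.T@(np.array(w)-p)).round(3),np.linalg.norm(np.array(w)-p).round(3)/.0417);p=np.array(w)
E
```

```text
(-0.6, -0.385, 0.35) [ 0.273  0.22  -0.14 ] 9.06474820143885
(-0.3, -0.5, 0.35) [ 0.234  0.188 -0.116] 7.697841726618705
(0.12, -0.55, 0.35) [ 0.354  0.156 -0.171] 10.14388489208633
(0.36, -0.4, 0.33) [ 0.254 -0.083 -0.094] 6.810551558752997
```

```bash
python3 -m inch '{"travel":[[0.273,0.22,-0.14],[0.273,0.22,-0.14],[0.273,0.22,-0.14],[0.273,0.22,-0.14],[0.273,0.22,-0.14],[0.273,0.22,-0.14],[0.273,0.22,-0.14],[0.273,0.22,-0.14],[0.273,0.22,-0.14],[0.273,0.22,-0.14]],"spin":[0,0,0,0,0,0,0,0,0,0]}' | grep -E "t:|ori|pos"
python3 -m inch '{"travel":[[0.234,0.188,-0.116],[0.234,0.188,-0.116],[0.234,0.188,-0.116],[0.234,0.188,-0.116],[0.234,0.188,-0.116],[0.234,0.188,-0.116],[0.234,0.188,-0.116],[0.234,0.188,-0.116]],"spin":[0,0,0,0,0,0,0,0]}' | grep -E "t:|ori|pos"
python3 - <<'E'
from h import *
plan((.12,-.55,.35))
E
```

```text
t: 12.27
tool_pos: [-0.5952, -0.3859, 0.3531]
orientation: [3.011, 0.404, -0.677]
t: 12.93
tool_pos: [-0.2953, -0.5002, 0.353]
orientation: [3.012, 0.403, -0.677]
t 12.93 tcp [-0.2953 -0.5002  0.353 ] zaxis [-0.4168 -0.0841 -0.9051] yaxis [ 0.2567 -0.9661 -0.0285] q [-1.9746 -0.1846  1.6475 -0.3617  1.428  -0.6635]
travel [ 0.3513  0.1549 -0.1662]
```

Orientation persists. I carry on to the front.

```bash
python3 -m inch '{"travel":[[0.35,0.155,-0.166],[0.35,0.155,-0.166],[0.35,0.155,-0.166],[0.35,0.155,-0.166],[0.35,0.155,-0.166],[0.35,0.155,-0.166],[0.35,0.155,-0.166],[0.35,0.155,-0.166],[0.35,0.155,-0.166],[0.35,0.155,-0.166]],"spin":[0,0,0,0,0,0,0,0,0,0]}' | grep -E "t:|ori|pos"
python3 -m inch '{"travel":[[0.254,-0.083,-0.094],[0.254,-0.083,-0.094],[0.254,-0.083,-0.094],[0.254,-0.083,-0.094],[0.254,-0.083,-0.094],[0.254,-0.083,-0.094],[0.254,-0.083,-0.094]],"spin":[0,0,0,0,0,0,0]}' | grep -E "t:|ori|pos"
python3 - <<'E'
from h import *
plan((.56,-.21,.22))
W=blob('wrist','cup',.42,.75,-.36,-.08,orange)
E
```

```text
t: 13.77
tool_pos: [0.1174, -0.5499, 0.3502]
orientation: [3.012, 0.402, -0.676]
t: 14.35
tool_pos: [0.357, -0.3982, 0.3297]
orientation: [3.013, 0.404, -0.675]
t 14.35 tcp [ 0.357  -0.3982  0.3297] zaxis [-0.4158 -0.0827 -0.9057] yaxis [ 0.2569 -0.966  -0.0297] q [-0.7103  0.1859  1.3184 -0.3602  1.8974  0.5223]
travel [ 0.2696 -0.1264 -0.0006]h.py:27: RuntimeWarning: Mean of empty slice.
  r=cv2.minAreaRect(W[:,:2].astype(np.float32)*1000);print(name,len(W),'mean',W.mean(0),'z95',np.percentile(W[:,2],95),'rect',np.round(r[0],1),np.round(r[1],1),round(r[2],1));return W
  ret = um.true_divide(
Traceback (most recent call last):
  File "h.py", line 27, in blob
    r=cv2.minAreaRect(W[:,:2].astype(np.float32)*1000);print(name,len(W),'mean',W.mean(0),'z95',np.percentile(W[:,2],95),'rect',np.round(r[0],1),np.round(r[1],1),round(r[2],1));return W
                                                                                                ~~~~~~~~~~~~~^^^^^^^^^^^
IndexError: index -1 is out of bounds for axis 0 with size 0
```

```bash
python3 -m inch '{"travel":[[0.255,-0.12,-0.02],[0.255,-0.12,-0.02],[0.255,-0.12,-0.02],[0.255,-0.12,-0.02],[0.255,-0.12,-0.02],[0.255,-0.12,-0.02],[0.255,-0.12,-0.02],[0.255,-0.12,-0.02]],"spin":[0,0,0,0,0,0,0,0]}' | grep -E "t:|ori|pos"
python3 - <<'E'
from h import *
plan((.636,-.19,.166))
s=robot.read_state();M=R.from_rotvec(s['orientation']).as_matrix()
V=np.linalg.inv(optics.camera_info('wrist')['view']);print('cam in tool',M.T@(V[:3,3]-s['tool_pos']),M.T@V[:3,2])
p,d=snap('wrist','w4')
W,u,v=world('wrist',d);k=(abs(W[:,0]-.72)<.06)&(abs(W[:,1]+.21)<.07)&(W[:,2]<.15);print(k.sum())
b=W[k&(W[:,2]>.015)];print(b.min(0),b.max(0))
hs=cv2.cvtColor(p,cv2.COLOR_RGB2HSV);W,u,v=world('wrist',d,orange(hs))
k=(W[:,0]>.42)&(W[:,0]<.72)&(abs(W[:,1]+.21)<.13);W=W[k];print(cv2.minAreaRect(W[:,:2].astype(np.float32)*1000),np.percentile(W[:,2],[50,97]))
E
```

```text
t: 15.07
tool_pos: [0.5572, -0.2154, 0.2395]
orientation: [3.014, 0.412, -0.681]
t 15.07 tcp [ 0.5572 -0.2154  0.2395] zaxis [-0.4189 -0.0812 -0.9044] yaxis [ 0.2607 -0.9648 -0.0341] q [-0.327   0.5057  1.0903 -0.2275  1.9259  0.934 ]
travel [ 0.1061 -0.0015  0.0314]
cam in tool [ 0.0725 -0.0013 -0.1492] [-0.26    0.0004  0.9656]
0Traceback (most recent call last):
  File "<stdin>", line 7, in <module>
    return umr_minimum(a, axis, None, out, keepdims, initial, where)
ValueError: zero-size array to reduction operation minimum which has no identity
```

View pics/w4.png

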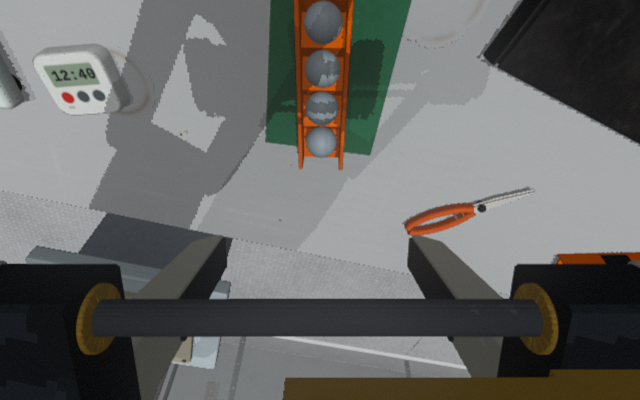

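Wrist view: the cup's lip is toward the robot at (320,165), with four of the balls in view, symmetric about column 320. The snips are at (470,210) and the timer at (78,80), both clear of the approach.

```bash
python3 -m inch '{"travel":[[0.04,-0.001,0.01],[0.08,-0.002,0.02],[0.106,-0.002,0.031],[0.106,-0.002,0.031],[0.106,-0.002,0.031]],"spin":[0,0,0,0,0]}' | grep -E "t:|ori|pos"
python3 - <<'E'
from h import *
p,d=snap('wrist','w5')
hs=cv2.cvtColor(p,cv2.COLOR_RGB2HSV)
for f,z0 in ((orange,.01),(green,-.01)):
    W,u,v=world('wrist',d,f(hs))
    k=(W[:,0]>.42)&(W[:,0]<.74)&(abs(W[:,1]+.21)<.13)&(W[:,2]<.06)&(W[:,2]>z0);W=W[k]
    print(len(W),cv2.minAreaRect(W[:,:2].astype(np.float32)*1000),np.percentile(W[:,2],[5,50,97]),W.min(0),W.max(0))
plan((.574,-.2024,.03),np.radians(-75.3))
E
```

```text
t: 15.53
tool_pos: [0.6328, -0.1957, 0.1682]
orientation: [3.014, 0.402, -0.683]
6204 ((575.0824584960938, -208.2565155029297), (206.78311157226562, 46.59976577758789), 14.6644287109375) [0.0141 0.0326 0.0477] [ 0.4704 -0.2544  0.01  ] [ 0.6804 -0.16    0.0497]
19259 ((590.2981567382812, -214.335205078125), (229.05064392089844, 119.0350341796875), 7.7028913497924805) [0.0046 0.0057 0.0071] [ 0.4702 -0.2882  0.0032] [ 0.7111 -0.1405  0.0089]
t 15.58 tcp [ 0.6332 -0.1963  0.1708] zaxis [-0.4173 -0.0821 -0.905 ] yaxis [ 0.2548 -0.9665 -0.0298] q [-0.2735  0.7457  0.8808 -0.2045  1.9058  1.0037]
travel [ 0.0066 -0.005   0.1526]
spin(world -0.001) -> 0.0012182905896276353
```

```bash
python3 -m inch '{"travel":[[0.006,-0.002,0.03],[0.006,-0.002,0.06],[0.006,-0.002,0.09],[0.006,-0.002,0.12],[0.006,-0.002,0.14],[0.006,-0.002,0.15],[0.006,-0.002,0.152],[0.006,-0.002,0.152]],"spin":[0,0,0,0,0,0,0,0]}' 0.3
python3 - <<'E'
from h import *
plan((.574,-.206,.03),np.radians(-75.3))
E
```

```text
t: 16.25
tool_pos: [0.5758, -0.2053, 0.0323]
orientation: [3.014, 0.4, -0.673]
force: [0.9, -0.2, 0.4]
opening: 0.0652
gripper_force: 0.0
t 16.25 tcp [ 0.5758 -0.2053  0.0323] zaxis [-0.4146 -0.0825 -0.9062] yaxis [ 0.2547 -0.9666 -0.0285] q [-0.3062  0.7124  1.1902 -0.2054  1.6259  1.0296]
travel [-0.0008  0.0003  0.0028]
spin(world -0.001) -> 0.001060025824411115
```

```bash
python3 -m inch '{"travel":[[0,0,0.001],[0,0,0.001],[0,0,0.001],[0,0,0.001],[0,0,0.001],[0,0,0.001]],"spin":[0,0,0,0,0,0]}' 1 50
python3 - <<'E'
from h import *
s=robot.read_state();M=R.from_rotvec(s['orientation']).as_matrix();print(M.T@[0,0,.1], M.T@[-.05,.0,.0])
E
```

```text
t: 16.75
tool_pos: [0.5766, -0.2058, 0.031]
orientation: [3.012, 0.401, -0.671]
force: [2.5, -3.9, 3.9]
opening: 0.0457
gripper_force: 49.9
[-0.0421 -0.0026 -0.0907] [-0.0437 -0.0128  0.0207]
```

```bash
python3 -m inch '{"travel":[[-0.002,0,-0.005],[-0.006,0,-0.014],[-0.014,-0.001,-0.03],[-0.024,-0.001,-0.05],[-0.034,-0.002,-0.074],[-0.045,-0.003,-0.097],[-0.055,-0.003,-0.118],[-0.063,-0.004,-0.136],[-0.067,-0.004,-0.145],[-0.067,-0.004,-0.145]],"spin":[0,0,0,0,0,0,0,0,0,0]}'
python3 - <<'E'
from h import *
p,d=snap('wrist','w6')
hs=cv2.cvtColor(p,cv2.COLOR_RGB2HSV);W,u,v=world('wrist',d,orange(hs))
s=robot.read_state();M=R.from_rotvec(s['orientation']).as_matrix();k=np.linalg.norm(W-s['tool_pos'],axis=1)<.12;W=W[k]
C=W-W.mean(0);ev=np.linalg.svd(C,full_matrices=False)[2];print(len(W),'main axis',ev[0],'elev',np.degrees(np.arcsin(ev[0][2])),W.mean(0),s['tool_pos'],s['force'])
print('tool z',M[:,2])
E
```

```text
t: 17.58
tool_pos: [0.5773, -0.2052, 0.1929]
orientation: [3.013, 0.401, -0.668]
force: [0.5, -0.4, -7.6]
opening: 0.0457
gripper_force: 49.8
24483 main axis [-0.9686 -0.2476 -0.0214] elev -1.2279358574813983 [ 0.6384 -0.1875  0.1909] [ 0.5765 -0.2049  0.1905] [-0.3384 -0.1215 -7.9978]
tool z [-0.4141 -0.0826 -0.9065]
```

View pics/w6.png

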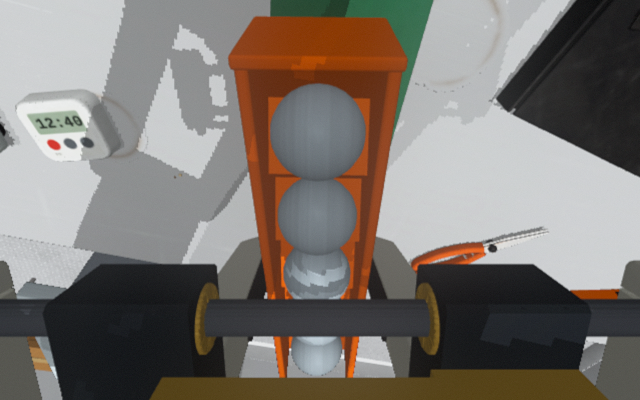

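Wrist view: the cup is held level. Balls at (318,130), (317,215), (317,270) and (317,352) all lie in their pockets, with the closed end at the top at (318,40). Now I plan the pour and check the bowl, pot and obstacles near it.

```bash
cat >> h.py <<'E'
TH=np.radians(14.7)
def pour(M,phi,B,back=.045,zl=.12,M0=None):
    """tool spin phi (rad) from grasp frame M -> TCP and cup angles"""
    cx=np.array([np.cos(TH),np.sin(TH),0]);lip_t=M.T@np.array([-.1011,-.0266,-.015]);cx_t=M.T@cx;cy_t=M.T@np.array([-np.sin(TH),np.cos(TH),0])
    N=M@R.from_rotvec([0,0,phi]).as_matrix();x=N@cx_t;y=N@cy_t
    d=-x[:2]/np.linalg.norm(x[:2]);lip=np.r_[B-back*d,zl]
    return lip-N@lip_t,np.degrees(np.arcsin(x[2])),np.degrees(np.arcsin(y[2])),np.degrees(np.arctan2(d[1],d[0])),N
E
python3 - <<'E'
from h import *
from scipy.optimize import least_squares
p,d=snap('top','top1')
W,u,v=world('top',d)
k=(np.hypot(W[:,0]-.585,W[:,1]-.2)<.1)&(W[:,2]>.074)&(W[:,2]<.1);r=W[k][:,:2]
f=least_squares(lambda a:np.hypot(r[:,0]-a[0],r[:,1]-a[1])-a[2],[.58,.2,.072],loss='soft_l1',f_scale=.003);print('bowl',len(r),f.x,np.percentile(W[k][:,2],[10,50,90]))
for w in [(-.05,.05)]: pass
for x0 in np.arange(.4,1.0,.06):
    print(round(x0,2),[round(float(np.percentile(W[q][:,2],97)),2) if (q:=(abs(W[:,0]-x0)<.03)&(abs(W[:,1]-y)<.03)).sum()>3 else None for y in np.arange(0,.62,.06)])
s=robot.read_state();M=R.from_rotvec(s['orientation']).as_matrix();print(s['q'])
for a in range(0,181,15):
    P,e,ro,az,N=pour(M,-np.radians(a),np.array([.58,.2]));print(a,P.round(3),'pitch %.1f roll %.1f az %.0f'%(e,ro,az))
E
```

```text
Traceback (most recent call last):
IndexError: index -1 is out of bounds for axis 0 with size 0
```

```bash
python3 - <<'E'
from h import *
from scipy.optimize import least_squares
for cam in ('side','top'):
    p,d=snap(cam,cam+'1')
    W,u,v=world(cam,d)
    k=(np.hypot(W[:,0]-.585,W[:,1]-.2)<.1)&(W[:,2]>.076)&(W[:,2]<.1);r=W[k][:,:2];print(cam,len(r))
    if len(r)>8:
        f=least_squares(lambda a:np.hypot(r[:,0]-a[0],r[:,1]-a[1])-a[2],[.58,.2,.072],loss='soft_l1',f_scale=.003);print('bowl',f.x,np.percentile(W[k][:,2],[10,50,90]))
    for x0 in np.arange(.4,1.0,.06):
        print(round(x0,2),[float(np.round(np.percentile(W[q][:,2],97),2)) if (q:=(abs(W[:,0]-x0)<.03)&(abs(W[:,1]-y)<.03)).sum()>3 else None for y in np.arange(0,.62,.06)])
s=robot.read_state();M=R.from_rotvec(s['orientation']).as_matrix();print(s['q'],s['t'])
for a in range(0,181,15):
    P,e,ro,az,N=pour(M,-np.radians(a),np.array([.58,.2]));print(a,P.round(3),'pitch %.1f roll %.1f az %.0f'%(e,ro,az))
E
```

```text
side 139
bowl [0.5786 0.1996 0.0699] [0.0777 0.0812 0.0869]
0.4 [0.08, 0.0, 0.01, 0.03, 0.03, 0.0, 0.0, 0.01, 0.0, 0.0, 0.0]
0.46 [0.02, 0.03, 0.04, 0.04, 0.04, 0.0, 0.06, 0.07, 0.01, 0.01, 0.0]
0.52 [0.02, 0.03, 0.08, 0.08, 0.09, 0.07, 0.06, 0.07, None, 0.01, 0.0]
0.58 [0.0, 0.01, 0.08, 0.06, 0.08, 0.08, 0.01, 0.11, 0.15, 0.07, 0.01]
0.64 [0.01, 0.05, 0.05, 0.09, 0.09, None, 0.07, 0.15, 0.15, 0.15, 0.0]
0.7 [0.01, 0.05, 0.01, 0.01, 0.01, 0.01, 0.08, 0.15, 0.15, 0.15, None]
0.76 [0.01, 0.09, 0.15, 0.16, 0.01, 0.12, 0.12, 0.07, 0.15, 0.09, None]
0.82 [0.17, 0.08, 0.16, 0.19, 0.15, 0.15, 0.16, 0.15, 0.13, 0.13, 0.06]
0.88 [0.69, 0.69, 0.7, 0.67, 0.67, 0.65, 0.64, 0.65, 0.63, 0.63, 0.62]
0.94 [0.71, 0.7, 0.7, 0.69, 0.68, 0.67, 0.66, 0.65, 0.65, 0.64, 0.63]
top 0
0.4 [0.63, 0.01, 0.01, 0.03, 0.04, None, None, None, 0.01, 0.01, 0.01]
0.46 [0.03, 0.03, 0.03, 0.03, 0.04, None, None, None, 0.01, 0.01, 0.01]
0.52 [0.03, 0.02, None, None, None, None, None, None, None, 0.01, 0.01]
0.58 [0.01, 0.01, None, None, None, None, None, None, 0.16, 0.08, 0.01]
0.64 [0.05, 0.04, None, None, None, None, N
[... 404 characters left out ...]
946 -0.2138  1.8606  0.9784] 17.7833
0 [0.725 0.238 0.135] pitch 0.0 roll 0.0 az -165
15 [0.712 0.269 0.137] pitch 1.2 roll 6.3 az -152
30 [0.693 0.296 0.142] pitch 3.8 roll 12.1 az -138
45 [0.669 0.317 0.148] pitch 7.6 roll 17.1 az -125
60 [0.64  0.331 0.156] pitch 12.5 roll 20.9 az -113
75 [0.61  0.337 0.166] pitch 18.2 roll 23.1 az -100
90 [0.579 0.335 0.176] pitch 24.4 roll 23.6 az -87
105 [0.55  0.324 0.185] pitch 30.8 roll 22.3 az -73
120 [0.523 0.306 0.194] pitch 37.1 roll 19.3 az -59
135 [0.501 0.28  0.201] pitch 42.7 roll 14.9 az -43
150 [0.486 0.247 0.207] pitch 47.2 roll 9.5 az -24
165 [0.48  0.209 0.21 ] pitch 49.9 roll 3.4 az -4
180 [0.485 0.17  0.21 ] pitch 50.4 roll -2.9 az 17
```

```bash
python3 - <<'E'
from h import *
p,d=snap('side','side2')
W,u,v=world('side',d)
for z in (.4,.5,.6):
    k=(abs(W[:,2]-z)<.05)&(W[:,0]>.6)&(W[:,1]>0.1)&(W[:,1]<.5);print('wall',z,np.percentile(W[k][:,0],[1,50]),k.sum())
s=robot.read_state();M=R.from_rotvec(s['orientation']).as_matrix()
np.save('M.npy',M)
B=np.array([.5786,.1996])
P,e,ro,az,N=pour(M,-np.radians(50),B,.0,.20);print(P,e,ro,az)
D=M.T@(P-s['tool_pos']);print('D',D)
for c in ([1,3,6,10,15,21,27,33,39,45],[6,12,18,24,29,33,36,38,39]):
    print([[float(x) for x in np.round(D*k/84,3)] for k in c])
E
```

```text
wall 0.4 [0.907 0.916] 333
wall 0.5 [0.9072 0.9168] 1172
wall 0.6 [0.9062 0.9166] 1295
[0.6348 0.2836 0.2307] 9.180515622768773 18.525037236469654 -121.10885966800227
D [ 0.1529 -0.4576 -0.1045]
[[0.002, -0.005, -0.001], [0.005, -0.016, -0.004], [0.011, -0.033, -0.007], [0.018, -0.054, -0.012], [0.027, -0.082, -0.019], [0.038, -0.114, -0.026], [0.049, -0.147, -0.034], [0.06, -0.18, -0.041], [0.071, -0.212, -0.049], [0.082, -0.245, -0.056]]
[[0.011, -0.033, -0.007], [0.022, -0.065, -0.015], [0.033, -0.098, -0.022], [0.044, -0.131, -0.03], [0.053, -0.158, -0.036], [0.06, -0.18, -0.041], [0.066, -0.196, -0.045], [0.069, -0.207, -0.047], [0.071, -0.212, -0.049]]
```

```bash
python3 -m inch '{"travel":[[0.002,-0.005,-0.001],[0.005,-0.016,-0.004],[0.011,-0.033,-0.007],[0.018,-0.054,-0.012],[0.027,-0.082,-0.019],[0.038,-0.114,-0.026],[0.049,-0.147,-0.034],[0.060,-0.180,-0.041],[0.071,-0.212,-0.049],[0.082,-0.245,-0.056]],"spin":[0,0,0,0,0,0,0,0,0,0]}'
python3 -m inch '{"travel":[[0.011,-0.033,-0.007],[0.022,-0.065,-0.015],[0.033,-0.098,-0.022],[0.044,-0.131,-0.03],[0.053,-0.158,-0.036],[0.06,-0.18,-0.041],[0.066,-0.196,-0.045],[0.069,-0.207,-0.047],[0.071,-0.212,-0.049]],"spin":[0,0,0,0,0,0,0,0,0]}'
python3 - <<'E'
from h import *
M=np.load('M.npy');P,e,ro,az,N=pour(M,-np.radians(50),np.array([.5786,.1996]),.0,.20);plan(P)
E
```

```text
t: 18.67
tool_pos: [0.6077, 0.06, 0.2127]
orientation: [3.013, 0.404, -0.676]
force: [0.9, 0.6, -7.8]
opening: 0.046
gripper_force: 49.8
t: 19.42
tool_pos: [0.6346, 0.2867, 0.2325]
orientation: [3.012, 0.408, -0.678]
force: [-0.9, 0.7, -8.2]
opening: 0.0457
gripper_force: 49.8
t 19.42 tcp [0.6346 0.2867 0.2325] zaxis [-0.4173 -0.0836 -0.9049] yaxis [ 0.2594 -0.9653 -0.0305] q [0.3231 0.8964 0.5455 0.063  2.1354 1.6464]
travel [0.0001 0.0031 0.0018]
```

```bash
python3 -m inch '{"travel":[[0,0,0],[0,0,0],[0,0,0],[0,0,0],[0,0,0],[0,0,0],[0,0,0],[0,0,0],[0,0,0],[0,0,0]],"spin":[-0.03,-0.1,-0.2,-0.31,-0.42,-0.53,-0.64,-0.75,-0.83,-0.873]}'
cat >> h.py <<'E'
B=np.array([.5786,.1996])
def step(a,back,zl):
    """rows from the present to the pour pose at spin -a deg; prints present state first"""
    M=np.load('M.npy');s=robot.read_state();N=R.from_rotvec(s['orientation']).as_matrix()
    cx=N@(M.T@np.array([np.cos(TH),np.sin(TH),0]));lip=s['tool_pos']+N@(M.T@np.array([-.1011,-.0266,-.015]))
    now=-np.degrees(R.from_matrix(M.T@N).as_rotvec()[2])
    print('t %.2f spin %.1f pitch %.1f lip %s Fz %.1f grip %.0f q'%(s['t'],now,np.degrees(np.arcsin(cx[2])),lip.round(3),s['force'][2],s['gripper_force']),s['q'].round(2))
    P,e,ro,az,_=pour(M,-np.radians(a),B,back,zl)
    print('-> a %g pitch %.1f roll %.1f travel'%(a,e,ro),(N.T@(P-s['tool_pos'])).round(3),'spin %.3f'%-np.radians(a-now))
E
python3 - <<'E'
from h import *
snap('wrist','w7')
step(58,0.005,.148)
E
```

```text
t: 20.25
tool_pos: [0.6356, 0.2831, 0.2328]
orientation: [-2.455, -1.579, 0.606]
force: [-0.0, 0.4, -7.7]
opening: 0.0456
gripper_force: 49.8
t 20.30 spin 50.3 pitch 9.3 lip [0.58  0.199 0.202] Fz -7.8 grip 50 q [0.32 0.89 0.55 0.06 2.13 0.77]
-> a 58 pitch 11.9 roll 20.5 travel [0.018 0.005 0.048] spin -0.134
```

View pics/w7.png

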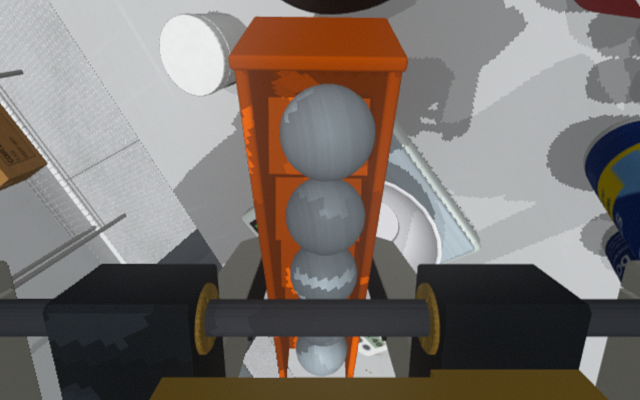

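Wrist view: balls at (328,132), (325,217), (323,272) and (320,355) are still in the cup. The bowl shows under the cup at about (400,225), the tub at (200,55), and the pot at the top edge (320,0).

```bash
python3 -m inch '{"travel":[[0.002,0,0.004],[0.005,0.001,0.014],[0.009,0.003,0.026],[0.014,0.004,0.038],[0.017,0.005,0.046],[0.018,0.005,0.048],[0.018,0.005,0.048]],"spin":[0,-0.02,-0.05,-0.08,-0.11,-0.134,-0.134]}'
python3 - <<'E'
from h import *
print(pix('wrist',[.5786,.1996,.085]),pix('wrist',[.5786,.1996,.045]))
p,d=optics.read_camera('wrist')
W,u,v=world('wrist',d);k=(np.hypot(W[:,0]-.58,W[:,1]-.2)<.09)&(W[:,2]>.079)&(W[:,2]<.095);print(k.sum(),W[k].min(0),W[k].max(0))
step(63,.005,.145)
E
```

```text
t: 20.88
tool_pos: [0.6259, 0.293, 0.1819]
orientation: [-2.329, -1.721, 0.587]
force: [-0.6, -0.2, -7.7]
opening: 0.0461
gripper_force: 49.8
[345.5449 294.4851] [358.6608 266.6387]
665 [0.5695 0.1293 0.079 ] [0.6516 0.2629 0.0879]
t 20.93 spin 57.6 pitch 11.7 lip [0.58  0.205 0.148] Fz -7.9 grip 50 q [0.33 0.88 0.66 0.07 2.04 0.65]
-> a 63 pitch 13.6 roll 21.5 travel [-0.    -0.007  0.003] spin -0.095
```

```bash
python3 -m inch '{"travel":[[0,-0.003,0.001],[0,-0.007,0.003],[0,-0.007,0.003],[0,-0.007,0.003],[0,-0.007,0.003],[0,-0.007,0.003],[0,-0.007,0.003]],"spin":[-0.05,-0.095,-0.095,-0.095,-0.095,-0.095,-0.095]}' | grep force
python3 - <<'E'
from h import *
step(68,.008,.14)
E
```

```text
force: [-0.8, 0.3, -7.9]
gripper_force: 49.8
t 21.52 spin 63.0 pitch 13.7 lip [0.581 0.204 0.145] Fz -7.9 grip 50 q [0.34 0.86 0.69 0.07 2.03 0.56]
-> a 68 pitch 15.5 roll 22.3 travel [ 0.004 -0.007  0.004] spin -0.087
```

```bash
python3 -m inch '{"travel":[[0.002,-0.004,0.002],[0.004,-0.007,0.004],[0.004,-0.007,0.004],[0.004,-0.007,0.004],[0.004,-0.007,0.004],[0.004,-0.007,0.004],[0.004,-0.007,0.004],[0.004,-0.007,0.004]],"spin":[-0.045,-0.087,-0.087,-0.087,-0.087,-0.087,-0.087,-0.087]}' | grep force
python3 - <<'E'
from h import *
step(73,.01,.135)
E
```

```text
force: [0.1, 1.0, -6.4]
gripper_force: 49.8
t 22.18 spin 68.0 pitch 15.5 lip [0.581 0.208 0.14 ] Fz -6.4 grip 50 q [0.35 0.84 0.72 0.07 2.01 0.48]
-> a 73 pitch 17.5 roll 22.9 travel [ 0.002 -0.006  0.005] spin -0.087
```

```bash
python3 -m inch '{"travel":[[0,0,0],[0,0,0],[0,0,0]],"spin":[0,0,0]}' | grep force
python3 - <<'E'
from h import *
for c in ('side','wrist'):
    snap(c,c+'8')
    for r in models.look_for(c,'ball_1'): print(c,np.round(r['centre'],3),round(r['p'],2),pix(c,r['centre']).round())
step(73,.012,.132)
E
```

```text
force: [0.1, -0.0, -6.9]
gripper_force: 49.8
wrist [0.634 0.336 0.2  ] 0.96 [336. 217.]
wrist [0.62  0.304 0.19 ] 0.78 [325. 272.]
wrist [0.612 0.255 0.179] 0.67 [331. 341.]
wrist [0.634 0.365 0.212] 0.64 [314. 143.]
wrist [0.488 0.04  0.019] 0.29 [308. 369.]
t 22.63 spin 68.1 pitch 15.5 lip [0.581 0.208 0.14 ] Fz -6.2 grip 50 q [0.35 0.84 0.72 0.07 2.01 0.48]
-> a 73 pitch 17.5 roll 22.9 travel [ 0.004 -0.004  0.007] spin -0.086
```

```bash
python3 - <<'E'
from h import *
step(76,.025,.128)
E
```

```text
t 22.63 spin 68.1 pitch 15.5 lip [0.581 0.208 0.14 ] Fz -6.2 grip 50 q [0.35 0.84 0.72 0.07 2.01 0.48]
-> a 76 pitch 18.7 roll 23.2 travel [ 0.017 -0.007  0.009] spin -0.138
```

```bash
python3 -m inch '{"travel":[[0.005,-0.002,0.003],[0.011,-0.005,0.006],[0.017,-0.007,0.009],[0.017,-0.007,0.009],[0.017,-0.007,0.009],[0.017,-0.007,0.009],[0.017,-0.007,0.009],[0.017,-0.007,0.009]],"spin":[-0.04,-0.09,-0.138,-0.138,-0.138,-0.138,-0.138,-0.138]}' | grep force
python3 - <<'E'
from h import *
step(80,.03,.125)
E
```

```text
force: [-0.5, 0.4, -7.8]
gripper_force: 49.8
t 23.30 spin 75.9 pitch 18.6 lip [0.583 0.224 0.128] Fz -7.8 grip 50 q [0.37 0.84 0.73 0.08 2.   0.37]
-> a 80 pitch 20.3 roll 23.5 travel [ 0.006 -0.006  0.003] spin -0.071
```

```bash
cat >> h.py <<'E'
def balls(n=6):
    F=[]
    for i in range(n):
        optics.read_camera('wrist');F.append(robot.read_state()['force'][2])
    M=np.load('M.npy');s=robot.read_state();N=R.from_rotvec(s['orientation']).as_matrix()
    cx=N@(M.T@np.array([np.cos(TH),np.sin(TH),0]));lip=s['tool_pos']+N@(M.T@np.array([-.1011,-.0266,-.015]))
    print('Fz mean %.2f sd %.2f'%(np.mean(F),np.std(F)))
    for r in models.look_for('wrist','ball_1'):
        c=np.array(r['centre']);print('  along %.3f off %s p %.2f pix %s'%((c-lip)@cx,np.linalg.norm(c-lip-((c-lip)@cx)*cx).round(3),r['p'],pix('wrist',c).round()))
E
python3 - <<'E'
from h import *
balls()
step(80,.03,.125)
p,d=snap('wrist','w9')
E
```

```text
Fz mean -6.27 sd 0.66
  along 0.111 off 0.023 p 0.83 pix [328. 273.]
  along 0.175 off 0.026 p 0.67 pix [309. 152.]
  along 0.065 off 0.032 p 0.60 pix [331. 345.]
  along 0.147 off 0.025 p 0.57 pix [324. 216.]
t 23.65 spin 76.0 pitch 18.6 lip [0.583 0.224 0.128] Fz -5.6 grip 50 q [0.37 0.84 0.73 0.08 2.   0.36]
-> a 80 pitch 20.3 roll 23.5 travel [ 0.005 -0.006  0.003] spin -0.070
```

View pics/w9.png

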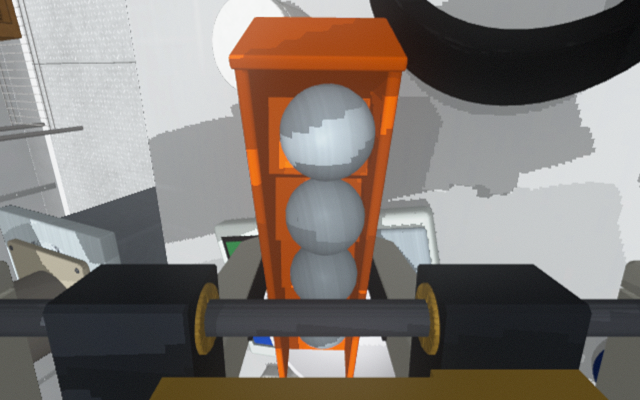

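Wrist view: balls at (328,132), (325,217) and (323,272), plus the tip of number 2 at (323,342). Ball 1 has gone from (320,355), so the first ball is out.

```bash
python3 -m inch '{"travel":[[0.003,-0.003,0.002],[0.005,-0.006,0.003],[0.005,-0.006,0.003],[0.005,-0.006,0.003],[0.005,-0.006,0.003],[0.005,-0.006,0.003],[0.005,-0.006,0.003]],"spin":[-0.035,-0.07,-0.07,-0.07,-0.07,-0.07,-0.07]}' | grep force
python3 - <<'E'
from h import *
balls(4)
step(84,.03,.125)
E
```

```text
force: [-0.0, -0.0, -7.3]
gripper_force: 49.8
Fz mean -6.39 sd 0.46
  along 0.062 off 0.03 p 0.95 pix [325. 345.]
  along 0.178 off 0.024 p 0.88 pix [317. 142.]
  along 0.111 off 0.024 p 0.68 pix [325. 274.]
  along 0.150 off 0.029 p 0.57 pix [337. 215.]
t 24.53 spin 80.0 pitch 20.2 lip [0.582 0.229 0.125] Fz -5.6 grip 50 q [0.38 0.83 0.76 0.08 1.99 0.3 ]
-> a 84 pitch 21.9 roll 23.7 travel [ 0.    -0.008  0.   ] spin -0.070
```

```bash
python3 -m inch '{"travel":[[0,-0.004,0],[0,-0.008,0],[0,-0.008,0],[0,-0.008,0],[0,-0.008,0],[0,-0.008,0],[0,-0.008,0],[0,-0.008,0]],"spin":[-0.035,-0.07,-0.07,-0.07,-0.07,-0.07,-0.07,-0.07]}' | grep force
python3 - <<'E'
from h import *
balls(4)
step(88,.035,.125)
E
```

```text
force: [-0.2, 0.3, -5.3]
gripper_force: 49.8
Fz mean -5.10 sd 0.51
  along 0.178 off 0.023 p 0.97 pix [302. 139.]
  along -0.060 off 0.04 p 0.88 pix [361. 365.]
  along 0.110 off 0.026 p 0.71 pix [322. 280.]
  along 0.147 off 0.024 p 0.68 pix [332. 214.]
  along -0.144 off 0.104 p 0.51 pix [254. 344.]
t 25.45 spin 84.0 pitch 21.9 lip [0.58  0.229 0.125] Fz -6.6 grip 50 q [0.38 0.8  0.79 0.09 1.98 0.24]
-> a 88 pitch 23.6 roll 23.7 travel [ 0.005 -0.007  0.001] spin -0.070
```

```bash
python3 - <<'E'
from h import *
step(92,.045,.12)
E
```

```text
t 25.45 spin 84.0 pitch 21.9 lip [0.58  0.229 0.125] Fz -6.6 grip 50 q [0.38 0.8  0.79 0.09 1.98 0.24]
-> a 92 pitch 25.3 roll 23.6 travel [ 0.015 -0.012  0.006] spin -0.140
```

```bash
python3 -m inch '{"travel":[[0.005,-0.004,0.002],[0.010,-0.008,0.004],[0.015,-0.012,0.006],[0.015,-0.012,0.006],[0.015,-0.012,0.006],[0.015,-0.012,0.006],[0.015,-0.012,0.006],[0.015,-0.012,0.006]],"spin":[-0.045,-0.09,-0.14,-0.14,-0.14,-0.14,-0.14,-0.14]}' | grep force
python3 - <<'E'
from h import *
balls(4)
step(95.5,.045,.12)
E
```

```text
force: [0.2, -0.5, -5.6]
gripper_force: 49.8
Fz mean -5.58 sd 0.28
  along 0.107 off 0.026 p 0.73 pix [329. 283.]
  along -0.060 off 0.022 p 0.68 pix [333. 362.]
  along 0.177 off 0.023 p 0.64 pix [311. 141.]
t 26.37 spin 92.0 pitch 25.2 lip [0.575 0.244 0.119] Fz -5.4 grip 50 q [0.4  0.77 0.83 0.09 1.97 0.12]
-> a 95.5 pitch 26.8 roll 23.4 travel [ 0.    -0.008  0.001] spin -0.061
```

```bash
python3 -m inch '{"travel":[[0,-0.004,0],[0,-0.008,0.001],[0,-0.008,0.001],[0,-0.008,0.001],[0,-0.008,0.001],[0,-0.008,0.001],[0,-0.008,0.001],[0,-0.008,0.001]],"spin":[-0.03,-0.061,-0.061,-0.061,-0.061,-0.061,-0.061,-0.061]}' | grep force
python3 - <<'E'
from h import *
balls(4)
step(99,.045,.12)
E
```

```text
force: [0.1, -0.5, -4.9]
gripper_force: 49.8
Fz mean -5.37 sd 0.45
  along 0.179 off 0.023 p 0.78 pix [317. 137.]
  along 0.105 off 0.023 p 0.69 pix [326. 280.]
  along 0.145 off 0.025 p 0.69 pix [321. 219.]
  along -0.030 off 0.167 p 0.58 pix [236. 230.]
t 27.28 spin 95.5 pitch 26.7 lip [0.572 0.244 0.12 ] Fz -5.9 grip 50 q [0.4  0.75 0.87 0.09 1.96 0.06]
-> a 99 pitch 28.3 roll 23.1 travel [ 0.001 -0.008  0.001] spin -0.061
```

```bash
python3 -m inch '{"travel":[[0,-0.004,0],[0.001,-0.008,0.001],[0.001,-0.008,0.001],[0.001,-0.008,0.001],[0.001,-0.008,0.001],[0.001,-0.008,0.001],[0.001,-0.008,0.001],[0.001,-0.008,0.001]],"spin":[-0.03,-0.061,-0.061,-0.061,-0.061,-0.061,-0.061,-0.061]}' | grep force
python3 - <<'E'
from h import *
balls(4)
step(102,.045,.12)
E
```

```text
force: [-1.8, 0.8, -4.0]
gripper_force: 49.8
Fz mean -4.51 sd 0.40
  along 0.146 off 0.024 p 0.78 pix [330. 215.]
  along -0.036 off 0.015 p 0.65 pix [336. 369.]
t 28.20 spin 99.0 pitch 28.2 lip [0.57  0.244 0.12 ] Fz -4.0 grip 50 q [ 0.4   0.72  0.9   0.1   1.95 -0.  ]
-> a 102 pitch 29.6 roll 22.7 travel [-0.    -0.006  0.001] spin -0.052
```

```bash
python3 - <<'E'
from h import *
balls(3)
snap('wrist','w10')
step(60,.02,.15)
E
```

```text
Fz mean -4.19 sd 0.16
  along -0.065 off 0.022 p 0.95 pix [333. 365.]
  along -0.049 off 0.045 p 0.89 pix [370. 361.]
  along 0.144 off 0.027 p 0.61 pix [322. 224.]
  along 0.180 off 0.025 p 0.61 pix [307. 137.]
t 28.45 spin 99.0 pitch 28.2 lip [0.569 0.244 0.12 ] Fz -4.9 grip 50 q [ 0.4   0.72  0.9   0.1   1.95 -0.  ]
-> a 60 pitch 12.6 roll 20.9 travel [-0.047  0.047 -0.032] spin 0.681
```

View pics/w10.png

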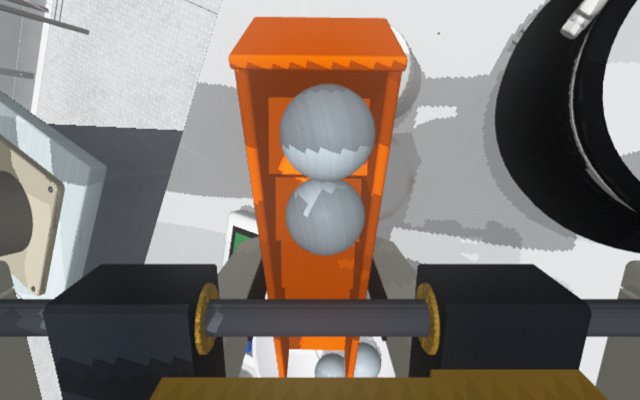

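Wrist view: two balls are left in the cup, at (328,132) and (325,217). Balls in the bowl are visible through the open channel at (330,365) and (365,358). I now raise and level the cup.

```bash
python3 - <<'E'
from h import *
s=robot.read_state();N=R.from_rotvec(s['orientation']).as_matrix();print((N.T@[0,0,.1]).round(3))
E
```

```text
[ 0.01  -0.041 -0.091]
```

```bash
python3 -m inch '{"travel":[[0.001,-0.003,-0.006],[0.002,-0.008,-0.018],[0.004,-0.016,-0.036],[0.006,-0.025,-0.055],[0.008,-0.033,-0.073],[0.009,-0.038,-0.085],[0.01,-0.041,-0.091],[0.01,-0.041,-0.091],[0.01,-0.041,-0.091],[0.01,-0.041,-0.091]],"spin":[0.02,0.06,0.13,0.22,0.32,0.42,0.52,0.62,0.72,0.82]}' | grep force
python3 -m inch '{"travel":[[0,0,0],[0,0,0],[0,0,0],[0,0,0],[0,0,0],[0,0,0],[0,0,0],[0,0,0],[0,0,0],[0,0,0]],"spin":[0.1,0.2,0.3,0.4,0.5,0.6,0.7,0.8,0.88,0.908]}' | grep force
python3 - <<'E'
from h import *
balls(2)
step(0,0,.2)
plan((.582,-.207,.14))
E
```

```text
force: [0.1, -0.3, -4.5]
gripper_force: 49.8
force: [0.7, -0.2, -3.9]
gripper_force: 49.8
Fz mean -3.84 sd 0.23
  along 0.095 off 0.241 p 0.85 pix [483. 101.]
  along 0.088 off 0.221 p 0.82 pix [429. 105.]
  along 0.122 off 0.227 p 0.79 pix [460.  70.]
  along 0.148 off 0.026 p 0.75 pix [327. 214.]
  along 0.179 off 0.024 p 0.70 pix [333. 137.]
t 30.27 spin 0.0 pitch 0.2 lip [0.458 0.303 0.267] Fz -4.2 grip 50 q [0.4  0.7  0.75 0.1  2.12 1.74]
-> a 0 pitch -0.0 roll 0.0 travel [0.108 0.133 0.019] spin 0.001
t 30.27 tcp [0.5594 0.3298 0.2821] zaxis [-0.4166 -0.0818 -0.9054] yaxis [ 0.2569 -0.9659 -0.031 ] q [0.4043 0.6969 0.7499 0.1043 2.1224 1.7437]
travel [-0.0519  0.5287  0.1632]
```

```bash
python3 -m inch '{"travel":[[0,0.006,0.002],[-0.001,0.018,0.006],[-0.003,0.036,0.012],[-0.005,0.059,0.02],[-0.007,0.089,0.03],[-0.01,0.124,0.042],[-0.012,0.16,0.054],[-0.015,0.195,0.066],[-0.018,0.231,0.078],[-0.021,0.267,0.09]],"spin":[0,0,0,0,0,0,0,0,0,0]}' | grep force
python3 -m inch '{"travel":[[-0.003,0.036,0.012],[-0.005,0.071,0.024],[-0.008,0.107,0.036],[-0.011,0.142,0.048],[-0.014,0.178,0.06],[-0.016,0.207,0.07],[-0.018,0.231,0.078],[-0.019,0.249,0.084],[-0.02,0.261,0.088],[-0.02,0.267,0.09]],"spin":[0,0,0,0,0,0,0,0,0,0]}' | grep force
python3 - <<'E'
from h import *
balls(2)
plan((.586,-.21,.034))
E
```

```text
force: [0.6, -0.6, -4.9]
gripper_force: 49.8
force: [0.3, 0.7, -4.7]
gripper_force: 49.8
Fz mean -4.39 sd 0.08
  along 0.178 off 0.027 p 0.84 pix [344. 146.]
  along 0.147 off 0.022 p 0.71 pix [335. 210.]
t 32.08 tcp [ 0.5858 -0.2102  0.1198] zaxis [-0.4167 -0.0815 -0.9054] yaxis [ 0.2569 -0.9659 -0.0312] q [-0.3084  0.6533  1.1075 -0.2097  1.7666  0.9949]
travel [0.0365 0.0026 0.0776]
```

Lower straight down, slowing near the mat.

```bash
python3 -m inch '{"travel":[[0.003,0,0.006],[0.008,0,0.018],[0.015,0.001,0.033],[0.022,0.001,0.048],[0.028,0.002,0.06],[0.032,0.002,0.069],[0.035,0.002,0.075],[0.036,0.003,0.077],[0.036,0.003,0.077]],"spin":[0,0,0,0,0,0,0,0,0]}'
python3 -m inch '{"travel":[[0.001,0,0.002],[0.001,0,0.002],[0.001,0,0.002]],"spin":[0,0,0]}'
```

```text
t: 32.83
tool_pos: [0.5853, -0.2114, 0.0338]
orientation: [3.014, 0.404, -0.678]
force: [0.0, -0.2, -5.0]
opening: 0.0458
gripper_force: 49.8
t: 33.08
tool_pos: [0.5863, -0.2114, 0.0333]
orientation: [3.014, 0.403, -0.675]
force: [0.2, 0.0, -3.5]
opening: 0.046
gripper_force: 49.8
```

```bash
python3 -m inch '{"travel":[[0.0005,0,0.001],[0.0005,0,0.001],[0.0005,0,0.001]],"spin":[0,0,0]}'
python3 -m inch '{"travel":[[0.0005,0,0.001],[0.0005,0,0.001],[0.0005,0,0.001]],"spin":[0,0,0]}'
```

```text
t: 33.33
tool_pos: [0.586, -0.2113, 0.0316]
orientation: [3.014, 0.404, -0.676]
force: [0.4, -0.5, -3.8]
opening: 0.0458
gripper_force: 49.8
t: 33.58
tool_pos: [0.586, -0.2113, 0.0311]
orientation: [3.013, 0.404, -0.676]
force: [-2.0, 1.2, 4.2]
opening: 0.046
gripper_force: 49.8
```

```bash
python3 -m inch '{"travel":[[0,0,0],[0,0,0],[0,0,0],[0,0,0]],"spin":[0,0,0,0]}' 0.25 20
python3 -m inch '{"travel":[[0,0,-0.005],[0,0,-0.02],[0,0,-0.05],[0,0,-0.09],[0,0,-0.13],[0,0,-0.17],[0,0,-0.17]],"spin":[0,0,0,0,0,0,0]}'
python3 - <<'E'
from h import *
p,d=snap('wrist','w11')
hs=cv2.cvtColor(p,cv2.COLOR_RGB2HSV)
for f,z0 in ((orange,.01),(green,-.01)):
    W,u,v=world('wrist',d,f(hs))
    k=(W[:,0]>.42)&(W[:,0]<.76)&(abs(W[:,1]+.21)<.13)&(W[:,2]<.06)&(W[:,2]>z0);W=W[k]
    print(len(W),cv2.minAreaRect(W[:,:2].astype(np.float32)*1000),np.percentile(W[:,2],[5,50,97]))
for r in models.look_for('wrist','ball_1'): print(np.round(r['centre'],3),round(r['p'],2))
s,d=snap('side','side11',(180,110,420,260),3)
E
```

```text
t: 33.92
tool_pos: [0.5858, -0.2112, 0.0301]
orientation: [3.014, 0.404, -0.676]
force: [-0.4, -0.0, 0.6]
opening: 0.0672
gripper_force: 0.0
t: 34.5
tool_pos: [0.662, -0.1972, 0.1947]
orientation: [3.013, 0.403, -0.654]
force: [-0.2, -0.9, 2.4]
opening: 0.0695
gripper_force: 0.0
5779 ((580.8941650390625, -210.97637939453125), (207.0009307861328, 46.6266975402832), 14.571051597595215) [0.0107 0.021  0.041 ]
13599 ((587.3634643554688, -213.83872985839844), (228.69361877441406, 118.74694061279297), 7.8930230140686035) [-0.0017 -0.0005  0.0007]
[ 0.654 -0.199  0.043] 0.96
[ 0.628 -0.203  0.04 ] 0.91
[ 0.594 -0.207  0.026] 0.6
```

View pics/side11.png

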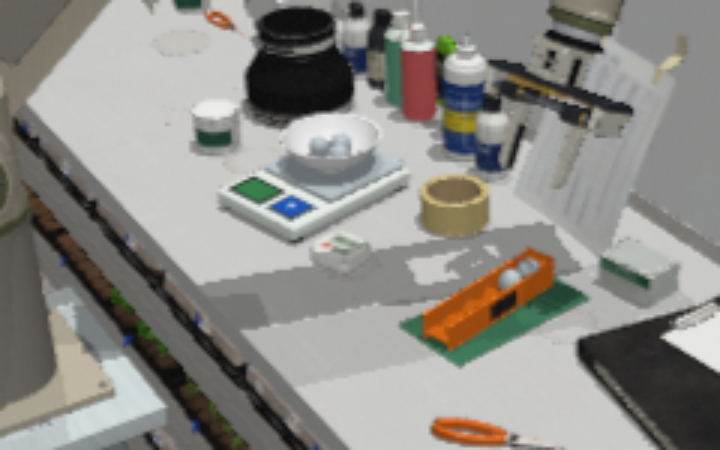

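Side crop: the cup stands upright on the mat at (490,305) with two balls at (518,275). The bowl on the scale at (333,148) holds the others, and everything else is in place.

```bash
python3 -m inch '{"travel":[[0,0,0],[0,0,0],[0,0,0],[0,0,0],[0,0,0]],"spin":[0,0,0,0,0]}' | grep force
python3 -c "
from plant import close_job
print(close_job())"
```

```text
force: [-0.1, 0.7, -0.2]
gripper_force: 0.0
the job is handed in; nothing more can be done
None
```

I zeroed the scale with a light press, tipped three balls into the bowl, and stood the cup back on the mat with the other two in it; the job is handed in, with no verdict shown.

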